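# Fit a filter slide and lock it without forcing the crossed screw

## Task

Slide the narrow filter slide flat into the slot of the detector head until the black line across it is level with the slot's mouth and leave it there. Then start the two black lock screws gently, one after the other: one of them, you cannot see which, is cross-threaded and goes stiff early in its turn, so stop as soon as you feel that and turn it all the way back out, and turn the good one clockwise fully home. Do not disturb the wide slide, the cup, the bottle or the tub.

Things in the scene. Friction and masses are not known exactly. Their poses are not given: they have to be found in the camera images.
- slide_grip (a point): Centre of the fin of the loose narrow filter slide (steel, 0.12 kg), the one to fit. x points along the blade to its front end, which goes into the slot first; z up. The upright fin is 26 mm long (x) and 12 mm thick (y). This point is 34 mm above the blade's underside, 13 mm below the fin's top and 17 mm above its foot; the blade's front end is 80 mm ahead, its rear end 20 mm behind.
- slide_line (a point): On the narrow slide, a flat blade 100 x 34 x 5 mm with a round green glass window near its front: middle of the black line across the blade, taken at its underside. It is 36 mm ahead of the fin's centre and 44 mm behind the front end. Axes as slide_grip. The slide is in place when this point is at slot_mouth and the axes agree.
- slot_mouth (a point): Middle of the slot's mouth, on the deck that is the slot's floor, 12 mm above the bench. x points into the slot, z up. The slot is 38 mm wide, 7.5 mm high and runs 60 mm through the bridge, open at the far end, without a stop.
- holder: The detector head, fixed to the bench: a grey-painted base plate (the deck) 150 mm wide with a bridge across it. Origin on the bench right below slot_mouth, same axes. The deck reaches 80 mm out before the mouth. The bridge's flat top is 23 mm above the deck; on it stand the two screws and, half-way between them, a black eyepiece 22 mm across and 10 mm high.
- screw_left (a joint): Turn of the lock screw left of the slot (+y), rad: 0 = all the way out (stop), grows clockwise from above, 2.4 = fully home (stop). It begins a little started, turns freely with 0.03 N m, keeps its height and stays where left. A crossed one stiffens from somewhere in 0.7 to 1.2 rad: to 0.35 N m within 0.15 rad, then slowly more, and springs back if let go; 0.5 rad past the onset its thread is ruined.
- screw_right (a joint): Turn of the lock screw right of the slot (-y), rad; the same in every way as screw_left. Exactly one of the two is crossed; a good one turns freely all the way to 2.4.
- screw_left_grip (a point): On the left screw's axis (30 mm beyond the mouth, 44 mm to the left), at the height to grip, 64 mm above the deck. The head is an upright black bar 40 x 14 mm on a disc 40 mm across; this point is 11 mm below the bar's top, 21 mm above the disc. x lies along the bar and turns with it; a white pointer on top marks the -x end. At 0 rad x is the slot's x, at 2.4 it is turned 2.4 rad clockwise.
- screw_right_grip (a point): The same point of the right screw (30 mm beyond the mouth, 44 mm to the right).
- wide_slide_grip (a point): Centre of the fin of a second filter slide, a bystander: like the first, but its blade is 52 mm wide and does not fit the slot. Leave it alone.
- cup: Empty clear plastic cup, a bystander, 68 mm across at the rim, 85 mm tall; origin at the centre of its underside, z up.
- bottle: Closed brown glass bottle with a white cap, a bystander, 56 mm across, 150 mm tall; origin at the centre of its underside, z up.
- tub: Open clear plastic tub, a bystander beyond the detector head, 110 x 160 mm, 60 mm tall; origin at the centre of its underside, z up.
There are look-alikes about, which are no part of the job. Leave any blue or turquoise look-alike of the holder alone.

How it is judged:
By the outcome, as a careful person would: the job done as asked, in the order asked, and still so for the second after the job is handed in, with the robot touching nothing.
It also fails if it takes over 72 s, if anything falls off the work surface, if the arm or the gripper's body presses on something with over 40 N, if the wrist force passes 120 N, or if a joint passes its speed limit or range.

## Robot

A 6-joint arm with a two-finger parallel gripper is mounted at the origin on the work surface. World frame = base frame: x ahead of the robot, y to its left, z up, the work surface at z = 0. Lengths are in m, angles in degrees, forces in N, time in s.
With the tool pointing down it reaches from about 0.35 to 0.8 m from the base axis. Payload 7.3 kg.
Tool frame: the origin (TCP) lies at the very end of the fingers, on their centre line; the grasp point (between the pads) lies 19 mm behind it; z points along the fingers, y is the direction in which the jaws open and shut (so a half turn about z gives the same grasp; the last joint's range is limited). The gripper opens to 85 mm and grips with 20 to 120 N. Pads are 22 mm wide; open, the fingers measure 114 mm over their backs; the gripper's body (76 mm by 85 mm) begins 54 mm behind the grasp point. The pads swing forward as they close: fully open they stand 13 mm farther back than shut.
Start: joints at [63.77, 19.595, 87.324, -0, 73.075, -8.365], TCP at [0.161, 0.5, 0.231] pointing down, gripper open.
Joint ranges: [-145.02, 145.02], [-44.19, 115.74], [2.07, 154.8], [-57.11, 237.11], [16.16, 152.29], [-177.93, 177.93]. Speed limits (degrees/s): [147.25, 147.25, 180, 180, 180, 180].

## Interface

Orientations are given as a 3x3 rotation matrix whose columns are the frame's x, y, z axes.
In Python, from station import r gives the robot as it stands. The module is installed in compiled form; this text tells all that it offers. Calls block until the motion is done:
- r.reach(position, orientation): joint-space move of the TCP to a pose.
- r.line_to(position, frame=None, speed=0.15): straight line of the TCP; frame=None keeps the orientation; speed is the mean speed in m/s.
- r.move_joints(angles): joint-space move.
- r.gripper_to(opening): opening from 0.0 (shut) to 1.0 (fully open); the grip force is fixed at half the most; returns when the fingers have stopped.
- r.pause(seconds).
- r.ik(position, orientation): joint angles nearest the present ones, or None.
- r.grab_frame(name): name is "scene" or "top" or "wrist"; returns a dict with "frame" (480x640x3 uint8, red, green, blue), "fx", "fy", "cx", "cy" (pixels), "k1" (the pictures are not rectified: a ray, as slopes to the right and down, at radius r is drawn at 1 + k1 r^2 times it, then the intrinsics apply), "world_from_camera" (4x4, takes a point from camera to world coordinates). Camera axes: x right, y down, z forward; pixel columns grow to the right and rows downward; lengths in m; the calibration is good to about 2 mm. A picture is of the moment at which its call begins. There is no depth.
A pose or a line that the arm cannot do raises r.Unreachable and nothing moves.
- r.finish_job(): hands the job in, once; it reports no verdict.
Trained networks look in the newest picture that a camera, given by its name, has taken for a name from the list of things; names that differ only in an ending like _2 or _b are one class to them, and where a whole thing is asked for, a point or a joint stands for the part that bears it (a point fixed in the world has none). Each returns a list of dicts, best first, with "score" (0 to 1); they miss things now and then, are a little off and sometimes report something else, mostly with a low value. They report only what shows in the picture. A call takes as long as a camera call. They do not tell look-alikes from the thing itself.
- r.cut_out(target, camera): "region" (480x640 bool, what is visible of it) and "bbox" ([left, top, right, bottom] in pixels, round what is visible of it).
- r.place_of(target, camera): "uv" ([column, row] in pixels: a listed point, or the origin of a listed thing).
Readings, each from a call of its own:
- r.current_time_s(): time.
- r.current_qpos(): joint angles.
- r.current_qd(): joint speeds.
- r.current_effort(): joint torques, N m.
- r.current_eef_pos(): TCP position.
- r.current_tcp_rot(): TCP orientation.
- r.current_wrist_force(): force on the tool from outside, world axes, zero at the start.
- r.current_torque(): the same for the moment, N m.
- r.current_gripper_width(): opening from 0.0 (shut) to 1.0 (fully open).
Only numpy, scipy, OpenCV 4.12 (cv2) and the standard library are available. Lean on these libraries where they do the work, as an engineer would, in place of code of your own. Each camera call takes 0.05 s, during which the arm holds its last target.

## Working session

There is one attempt and no reset: what is moved stays moved. The work goes in short steps, each a Python script; the robot and the scene stay as the last script left them, time stands still between calls to the robot, and variables do not carry over. Pictures are saved under pics/ and viewed, and the job is handed in when it is done.

```bash
mkdir -p pics; ls; python3 - <<'E'
from station import r
import cv2
for n in ["scene","top","wrist"]:
    f=r.grab_frame(n)
    cv2.imwrite(f"pics/a_{n}.png",f["frame"][:,:,::-1])
    print(n,f["fx"],f["fy"],f["cx"],f["cy"],f["k1"],f["world_from_camera"].round(3).tolist())
    for t in ["slide_grip","slide_line","slot_mouth","holder","screw_left_grip","screw_right_grip","wide_slide_grip","cup","bottle","tub"]:
        print(t,[(round(d["score"],2),[round(float(x)) for x in d["uv"]]) for d in r.place_of(t,n)][:4])
print(r.current_time_s())
E
```

```text
pics
scene 460.60899021963274 460.60899021963274 311.5281687969394 243.41132813851766 0.016346231995822504 [[0.846, 0.425, -0.322, 0.908], [0.533, -0.691, 0.488, -0.628], [-0.015, -0.585, -0.811, 0.979], [0.0, 0.0, 0.0, 1.0]]
slide_grip [(0.88, [220, 282])]
slide_line [(0.61, [231, 300])]
slot_mouth [(0.91, [195, 376]), (0.86, [273, 195]), (0.78, [330, 397]), (0.6, [333, 257])]
holder [(0.89, [332, 261]), (0.85, [200, 379]), (0.78, [436, 196]), (0.7, [330, 394])]
screw_left_grip [(0.84, [209, 355]), (0.76, [290, 177]), (0.75, [459, 174]), (0.59, [354, 370])]
screw_right_grip [(0.8, [330, 409]), (0.73, [271, 196]), (0.67, [188, 394]), (0.65, [337, 262])]
wide_slide_grip [(0.58, [355, 144])]
cup [(0.83, [312, 311])]
bottle [(0.65, [366, 224])]
tub [(0.75, [401, 292])]
top 467.48246587723776 467.48246587723776 321.52586433056433 238.5592017806148 -0.03224052609936717 [[-0.009, -0.993, 0.119, 0.415], [-1.0, 0.011, 0.016, -0.089], [-0.017, -0.119, -0.993, 1.197], [0.0, 0.0, 0.0, 1.0]]
slide_grip [(0.94, [401, 294])]
slide_line [(0.62, [404, 279])]
slot_mouth [(0.98, [183, 175]), (0.93, [431, 161]), (0.66, [317, 225]), (0.58, [481, 257])]
holder [(0.87, [317, 224]), (0.72, [282, 320]), (0.7, [184, 178]), (0.66, [429, 160])]
screw_left_grip [(0.76, [296, 210]), (0.75, [261, 310]), (0.66, [472, 244]), (0.56, [165, 155])]
screw_right_grip [(0.73, [300, 307]), (0.73, [192, 158]), (0.69, [507, 242]), (0.67, [451, 139])]
wide_slide_grip [(0.81, [166, 288]), (0.49, [259, 220])]
cup [(0.95, [372, 217]), (0.42, [316, 223])]
bottle [(0.72, [255, 216]), (0.55, [297, 212])]
tub []
wrist 339.1457957090965 339.1457957090965 314.0430775350088 240.6272699790984 -0.06206283695434212 [[0.306, 0.904, 0.3, 0.085], [0.952, -0.29, -0.097, 0.524], [-0.001, 0.315, -0.949, 0.374], [0.0, 0.0, 0.0, 1.0]]
slide_grip []
slide_line []
slot_mouth []
holder []
screw_left_grip []
screw_right_grip []
wide_slide_grip []
cup []
bottle []
tub []
1.65
```

View pics/a_scene.png

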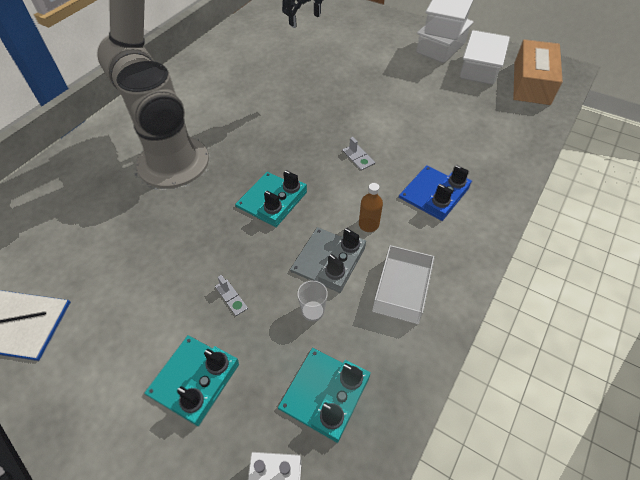

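View pics/a_top.png

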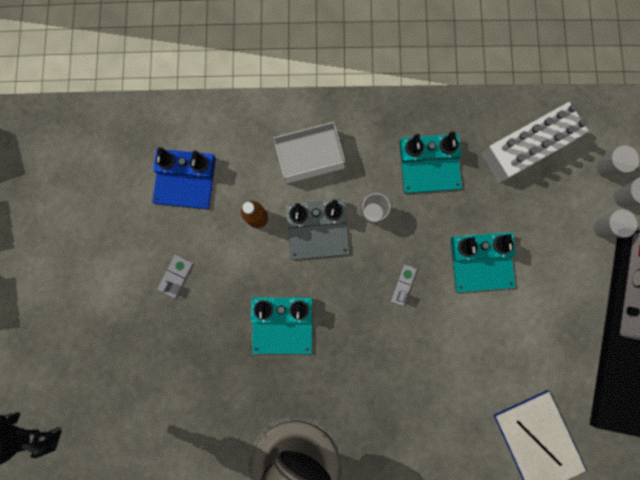

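```bash
cat > h.py <<'E'
import numpy as np, cv2
from station import r
def K(f): return np.array([[f["fx"],0,f["cx"]],[0,f["fy"],f["cy"]],[0,0,1.]])
def ray(f,uv):
    # distortion: xd = x(1+k1 r^2)
    p=cv2.undistortPoints(np.array([[uv]],float),K(f),np.array([f["k1"],0,0,0,0.]))[0,0]
    M=f["world_from_camera"]; return M[:3,3],M[:3,:3]@np.array([p[0],p[1],1.])
def atz(f,uv,z):
    o,d=ray(f,uv); return o+d*(z-o[2])/d[2]
def proj(f,P):
    P=np.atleast_2d(P).astype(float); W=np.linalg.inv(f["world_from_camera"])
    c=P@W[:3,:3].T+W[:3,3]
    rv=cv2.projectPoints(c,np.zeros(3),np.zeros(3),K(f),np.array([f["k1"],0,0,0,0.]))[0]
    return rv[:,0]
def tri(rs):
    A=np.zeros((3,3));b=np.zeros(3)
    for o,d in rs:
        d=d/np.linalg.norm(d);Q=np.eye(3)-np.outer(d,d);A+=Q;b+=Q@o
    X=np.linalg.solve(A,b)
    return X
def near(t,cam,uv,tol=25):
    for d in r.place_of(t,cam):
        if np.hypot(*(np.array(d["uv"])-uv))<tol: return np.array(d["uv"]),d["score"]
    return None
def save(n,im): cv2.imwrite(f"pics/{n}.png",im[:,:,::-1])
E
python3 - <<'E'
from h import *
fs=r.grab_frame("scene"); ft=r.grab_frame("top")
H={"slide_grip":((220,282),(401,294),.034),"slide_line":((231,300),(404,279),0),"slot_mouth":((333,257),(317,225),.012),"holder":((332,261),(317,225),0),
"screw_left_grip":((350,238),(297,212),.076),"screw_right_grip":((337,262),(333,208),.076),"wide_slide_grip":((355,144),(166,288),.034),"cup":((312,311),(372,217),0),"bottle":((366,224),(255,216),0)}
for k,(a,b,z) in H.items():
    p=near(k,"scene",a);q=near(k,"top",b)
    s=[]
    if p: s.append(("S",atz(fs,p[0],z).round(3)))
    if q: s.append(("T",atz(ft,q[0],z).round(3)))
    if p and q: s.append(("X",tri([ray(fs,p[0]),ray(ft,q[0])]).round(3)))
    print(k,s)
im=cv2.resize(ft["frame"][170:320,250:450],None,fx=4,fy=4,interpolation=cv2.INTER_CUBIC);save("b_top",im)
im=cv2.resize(fs["frame"][210:330,190:390],None,fx=4,fy=4,interpolation=cv2.INTER_CUBIC);save("b_sc",im)
E
```

```text
slide_grip [('S', array([ 0.409, -0.266,  0.034])), ('T', array([ 0.416, -0.265,  0.034])), ('X', array([ 0.414, -0.266,  0.04 ]))]
slide_line [('S', array([ 0.445, -0.283, -0.   ])), ('T', array([ 0.451, -0.282,  0.   ])), ('X', array([ 0.449, -0.283,  0.005]))]
slot_mouth [('S', array([ 0.591, -0.066,  0.012])), ('T', array([ 0.585, -0.056,  0.012])), ('X', array([ 0.586, -0.056, -0.005]))]
holder [('S', array([ 0.589, -0.06 ,  0.   ])), ('T', array([ 0.594, -0.057,  0.   ])), ('X', array([ 0.591, -0.059,  0.001]))]
screw_left_grip [('S', array([ 0.617, -0.01 ,  0.076])), ('T', array([ 0.621, -0.012,  0.076])), ('X', array([ 0.62 , -0.013,  0.082]))]
screw_right_grip [('S', array([ 0.621, -0.097,  0.076])), ('T', array([ 0.622, -0.1  ,  0.076])), ('X', array([ 0.622, -0.1  ,  0.08 ]))]
wide_slide_grip [('S', array([0.44 , 0.32 , 0.034])), ('T', array([0.438, 0.324, 0.034])), ('X', array([0.438, 0.325, 0.029]))]
cup [('S', array([ 0.629, -0.211,  0.   ])), ('T', array([ 0.626, -0.207,  0.   ])), ('X', array([ 0.627, -0.208, -0.009]))]
bottle [('S', array([ 0.617,  0.092, -0.   ])), ('T', array([0.613, 0.088, 0.   ])), ('X', array([ 0.615,  0.09 , -0.   ]))]
```

View pics/b_top.png

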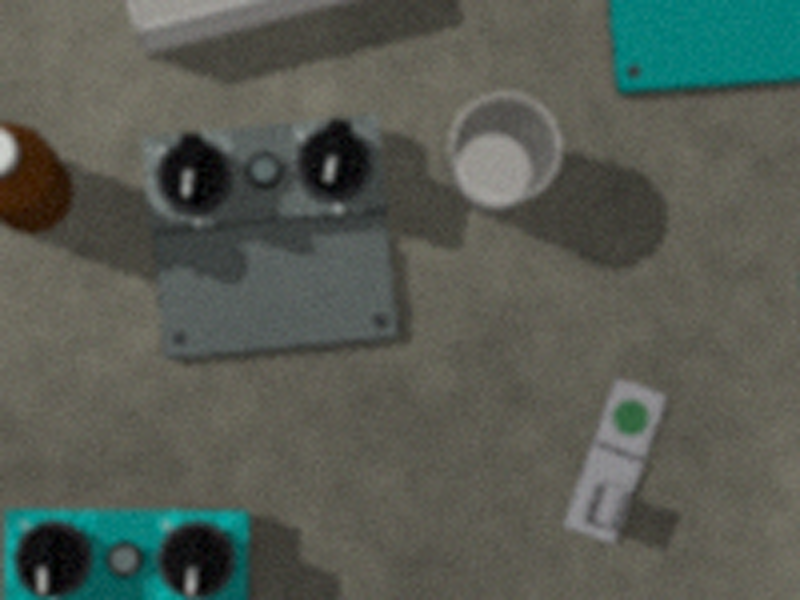

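View pics/b_sc.png

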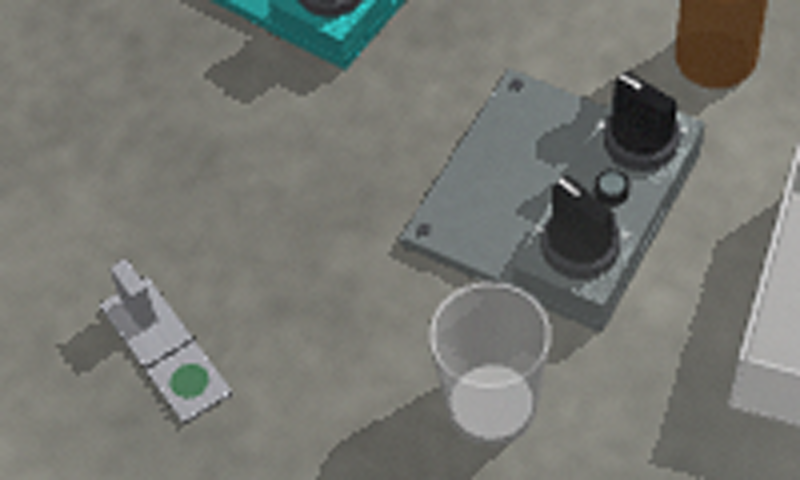

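```bash
cat >> h.py <<'E'
def Rdown(yaw,flip=False):
    # tool z down, tool x horizontal at yaw (deg)
    a=np.radians(yaw+(180 if flip else 0)); x=np.array([np.cos(a),np.sin(a),0]); z=np.array([0,0,-1.]); y=np.cross(z,x)
    return np.c_[x,y,z]
E
python3 - <<'E'
from h import *
f=r.grab_frame("wrist"); R=r.current_tcp_rot(); p=r.current_eef_pos()
M=f["world_from_camera"]
print(R.round(3).tolist()); print("cam in tool", (R.T@(M[:3,3]-p)).round(4), (R.T@M[:3,:3]).round(3).tolist())
for fl in (0,1):
  for nm,q,yaw in (("slide",(.43,-.27,.22),-18),("ins",(.555,-.06,.04),4),("L",(.62,-.013,.06),4),("R",(.62,-.1,.06),4),("L",(.62,-.013,.06),-134),("R",(.62,-.1,.06),-134)):
    j=r.ik(q,Rdown(yaw,fl)); print(fl,nm,yaw,None if j is None else np.round(j,1))
E
```

```text
[[-0.952, 0.307, 0.0], [0.307, 0.952, 0.0], [0.0, 0.0, -1.0]]
cam in tool [ 0.0799 -0.0002 -0.1424] [[0.001, -0.949, -0.315], [1.0, 0.001, -0.0], [0.001, -0.315, 0.949]]
0 slide -18 [-40.8  18.3  91.   -0.   70.6  67.2]
0 ins 4 [-14.   35.5  94.9  -0.   49.6  72. ]
0 L 4 [-8.3 39.1 83.2 -0.  57.7 77.7]
0 R 4 [-16.1  39.8  81.7  -0.   58.5  69.9]
0 L -134 [  -8.3   39.1   83.2   -0.    57.7 -144.3]
0 R -134 [ -16.1   39.8   81.7   -0.    58.5 -152.1]
1 slide -18 [ -40.8   18.3   91.    -0.    70.6 -112.8]
1 ins 4 [ -14.    35.5   94.9   -0.    49.6 -108. ]
1 L 4 [  -8.3   39.1   83.2   -0.    57.7 -102.3]
1 R 4 [ -16.1   39.8   81.7   -0.    58.5 -110.1]
1 L -134 [-8.3 39.1 83.2 -0.  57.7 35.7]
1 R -134 [-16.1  39.8  81.7  -0.   58.5  27.9]
```

```bash
python3 - <<'E'
from h import *
import json
r.reach((.50,-.06,.22),Rdown(4,True))
f=r.grab_frame("wrist"); save("c_hold",f["frame"]); np.save("c_hold.npy",f,allow_pickle=True)
for t in ["slot_mouth","holder","screw_left_grip","screw_right_grip"]:
    print(t,[(round(d["score"],2),np.round(d["uv"],1)) for d in r.place_of(t,"wrist")][:4])
r.reach((.41,-.265,.2),Rdown(-18,True))
f=r.grab_frame("wrist"); save("c_slide",f["frame"]); np.save("c_slide.npy",f,allow_pickle=True)
for t,z in [("slide_grip",.034),("slide_line",0)]:
    print(t,[(round(d["score"],2),np.round(d["uv"],1),atz(f,d["uv"],z).round(4)) for d in r.place_of(t,"wrist")][:4])
print(r.current_time_s(), r.current_wrist_force(), r.current_torque())
E
```

```text
slot_mouth [(0.88, array([424. ,  64.5])), (0.87, array([308. , 286.4])), (0.83, array([555.4, 392. ])), (0.77, array([ 78.5, 383.7]))]
holder [(0.91, array([ 86. , 379.4])), (0.6, array([311.2, 282.2])), (0.59, array([415.3,  63.4])), (0.58, array([551.9, 386. ]))]
screw_left_grip [(0.95, array([486.9,  93.2])), (0.84, array([351.8, 342.2])), (0.6, array([607.9, 449.7]))]
screw_right_grip [(0.9, array([265.8, 343.5])), (0.89, array([383.2,  84.6])), (0.81, array([ 21.6, 438. ]))]
slide_grip [(0.55, array([311.9, 220. ]), array([ 0.4118, -0.2672,  0.034 ]))]
slide_line [(0.83, array([315.2, 244.8]), array([ 0.4474, -0.2753,  0.    ]))]
6.3333 [ 0.36573691 -0.47218298 -0.41574168] [ 0.01653832  0.01070246 -0.0222551 ]
```

View pics/c_hold.png

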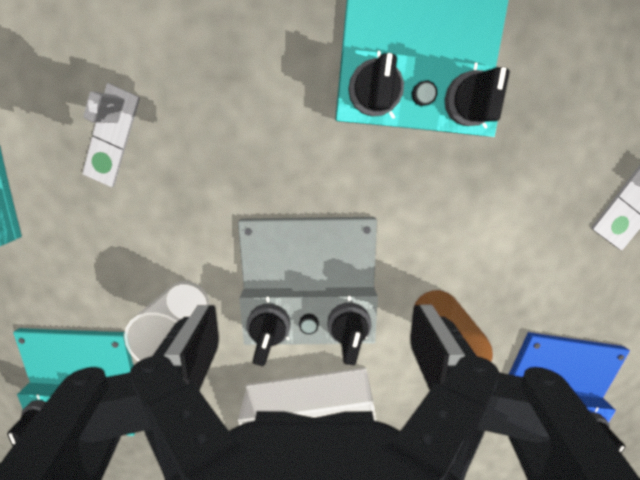

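View pics/c_slide.png

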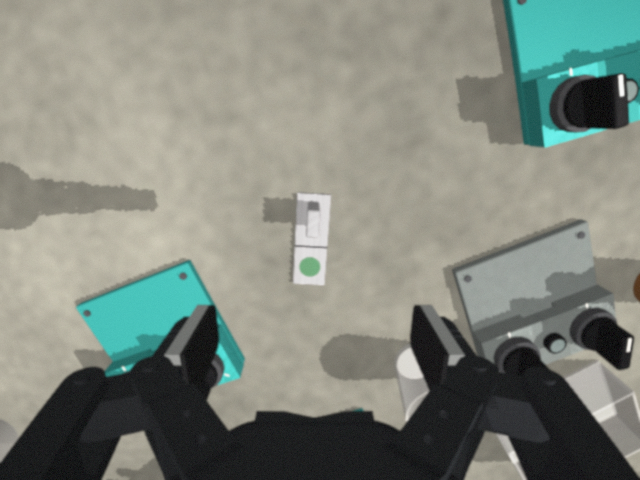

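```bash
python3 - <<'E'
from h import *
f=np.load("c_slide.npy",allow_pickle=True).item(); g=f["frame"].astype(int)
m=((g.min(2)>185)|((g[...,1]-g[...,0]>25))).astype(np.uint8); w=np.zeros_like(m); w[185:295,285:338]=1; m&=w
m=cv2.morphologyEx(m,cv2.MORPH_CLOSE,np.ones((5,5)))
c=max(cv2.findContours(m,0,2)[0],key=cv2.contourArea)
P=np.array([atz(f,q[0],.005)[:2] for q in c],np.float32)
rc=cv2.minAreaRect(P*1000); print("slide rect mm",rc, cv2.boxPoints(rc).round(1).tolist())
im=cv2.resize(f["frame"][180:300,250:370],None,fx=5,fy=5,interpolation=cv2.INTER_CUBIC); save("d_slide",im)
f=np.load("c_hold.npy",allow_pickle=True).item()
im=cv2.resize(f["frame"][205:375,220:400],None,fx=3.5,fy=3.5,interpolation=cv2.INTER_CUBIC); save("d_hold",im)
E
```

```text
slide rect mm ((440.3031921386719, -277.34674072265625), (33.59335708618164, 99.5604248046875), 68.76860046386719) [[387.79998779296875, -275.0], [480.6000061035156, -311.0], [492.79998779296875, -279.70001220703125], [400.0, -243.6999969482422]]
```

View pics/d_slide.png

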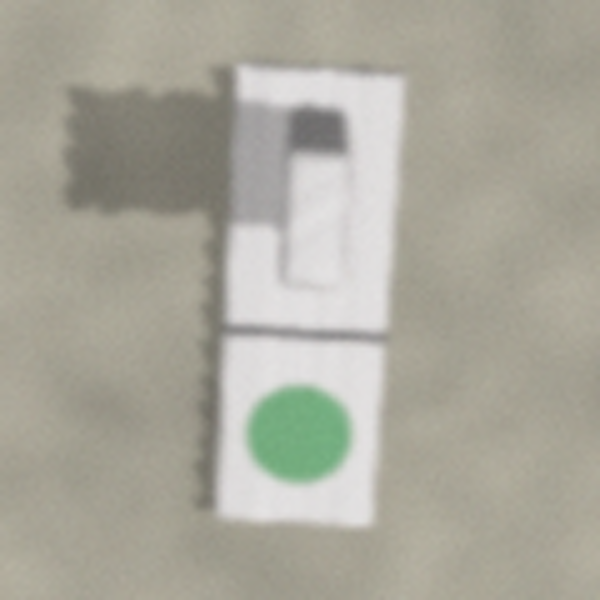

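View pics/d_hold.png

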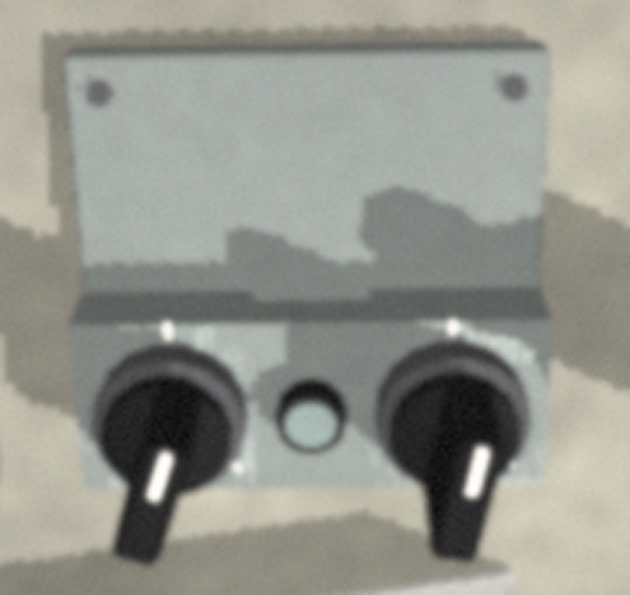

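```bash
python3 - <<'E'
from h import *
from scipy.optimize import least_squares
f=np.load("c_hold.npy",allow_pickle=True).item()
z0=.012
# (holder-frame xyz above deck) , crop px
C=[((-.08,-.075,0),(67,55)),((-.08,.075,0),(548,48)),((0,-.075,0),(82,293)),((0,.075,0),(543,289)),
 ((0,-.075,.023),(68,323)),((0,.075,.023),(550,317)),((.06,-.075,.023),(85,487)),((.06,.075,.023),(543,483)),((.03,0,.033),(312,424))]
px=np.array([(220+(u+.5)/3.5-.5,205+(v+.5)/3.5-.5) for _,(u,v) in C])
X=np.array([c for c,_ in C])
def W(p,X):
    c,s=np.cos(p[2]),np.sin(p[2]); return np.c_[p[0]+c*X[:,0]-s*X[:,1],p[1]+s*X[:,0]+c*X[:,1],z0+X[:,2]]
res=lambda p:(proj(f,W(p,X))-px).ravel()
s=least_squares(res,[.59,-.057,.05],loss="soft_l1"); print(s.x,np.degrees(s.x[2]),res(s.x).reshape(-1,2).round(1).tolist())
np.save("hold.npy",s.x)
for i in (0,1,2,3,4,5,6,7): print(X[i],atz(f,px[i],z0+X[i,2])[:2].round(4))
# pointers on top of bar, z=.012+.075
for nm,a,b in (("R",(155,500),(168,452)),("L",(470,497),(484,449))):
    A=[atz(f,(220+u/3.5,205+v/3.5),z0+.075) for u,v in (a,b)]
    d=A[1]-A[0]; print(nm,A[0][:2].round(4),A[1][:2].round(4),"bar x yaw",np.degrees(np.arctan2(-d[1],-d[0])))
print("screws",W(s.x,np.array([[.03,.044,.064],[.03,-.044,.064]])))
ov=f["frame"].copy()
for q in proj(f,W(s.x,np.r_[X,[[.03,.044,.075],[.03,-.044,.075]]])): cv2.circle(ov,tuple(int(round(v)) for v in q),2,(255,0,0),-1)
save("e",cv2.resize(ov[205:375,220:400],None,fx=3.5,fy=3.5))
E
```

```text
[ 0.59252023 -0.05968836  0.08454648] 4.844156655061569 [[-1.6, -0.1], [1.2, 0.1], [0.1, -0.5], [-0.6, -0.9], [-0.1, 0.4], [1.0, 0.5], [-0.3, 0.4], [0.3, 0.1], [-0.2, 0.0]]
[-0.08  -0.075  0.   ] [ 0.5191 -0.1395]
[-0.08   0.075  0.   ] [0.5065 0.007 ]
[ 0.    -0.075  0.   ] [ 0.5995 -0.1345]
[0.    0.075 0.   ] [0.5873 0.0159]
[ 0.    -0.075  0.023] [ 0.5984 -0.1343]
[0.    0.075 0.023] [0.5856 0.0139]
[ 0.06  -0.075  0.023] [ 0.6581 -0.129 ]
[0.06  0.075 0.023] [0.6458 0.0198]
R [ 0.6234 -0.0993] [ 0.6077 -0.0961] bar x yaw -11.487448771550547
L [ 0.6162 -0.0129] [ 0.6006 -0.0108] bar x yaw -7.466873693218651
screws [[ 0.61869746 -0.01331215  0.076     ]
 [ 0.62612869 -0.10099782  0.076     ]]
```

View pics/e.png

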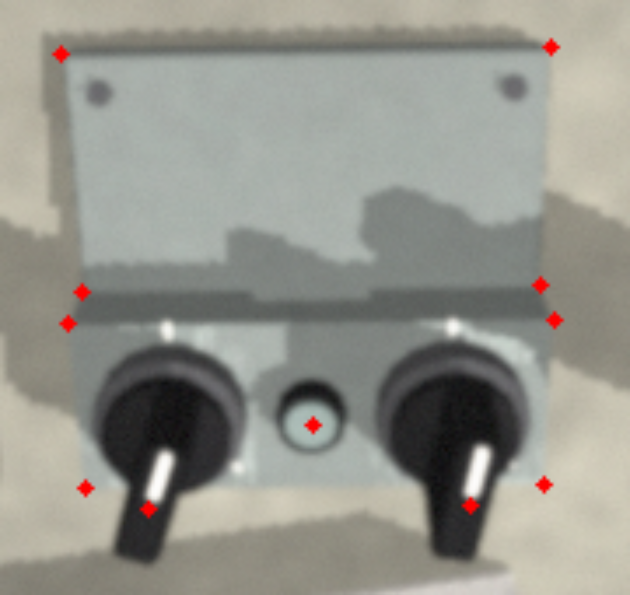

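```bash
python3 - <<'E'
from h import *
R=Rdown(-21.2,True)
r.reach((.4123,-.2665,.09),R)
r.line_to((.4123,-.2665,.0155),speed=.12)
r.gripper_to(0.0)
print("w",r.current_gripper_width(),r.current_wrist_force().round(2))
f=r.grab_frame("wrist"); save("f_grasp",f["frame"]); np.save("f_grasp.npy",f,allow_pickle=True)
r.line_to((.4123,-.2665,.07),speed=.12)
f=r.grab_frame("wrist"); save("f_lift",f["frame"]); np.save("f_lift.npy",f,allow_pickle=True)
print("w",r.current_gripper_width(),r.current_wrist_force().round(2),r.current_time_s())
E
```

```text
w 0.13283615575691138 [-0.97 -0.23  3.3 ]
w 0.13222162244901098 [-0.21  0.37 -0.52] 9.0
```

View pics/f_lift.png

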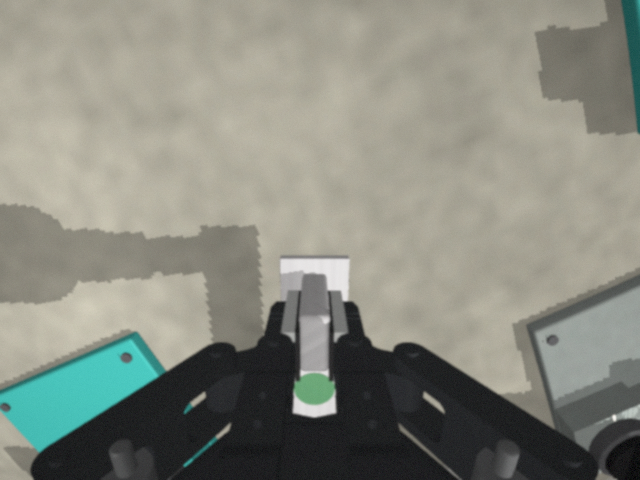

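```bash
python3 - <<'E'
from h import *
f=np.load("f_lift.npy",allow_pickle=True).item()
save("g",cv2.resize(f["frame"][245:425,240:390],None,fx=4,fy=3.3,interpolation=cv2.INTER_CUBIC))
R=r.current_tcp_rot();p=r.current_eef_pos();print(p)
for q in ((281,258),(349,258),(294,414),(336,414)):
    X=atz(f,q,p[2]-.015+.005); print((R.T@(X-p)).round(4))
E
```

```text
[ 0.41179263 -0.26604153  0.06921994]
[ 0.0201 -0.0162  0.01  ]
[0.0201 0.0166 0.01  ]
[-0.0775 -0.0119  0.0099]
[-0.0775  0.0126  0.0099]
```

View pics/g.png

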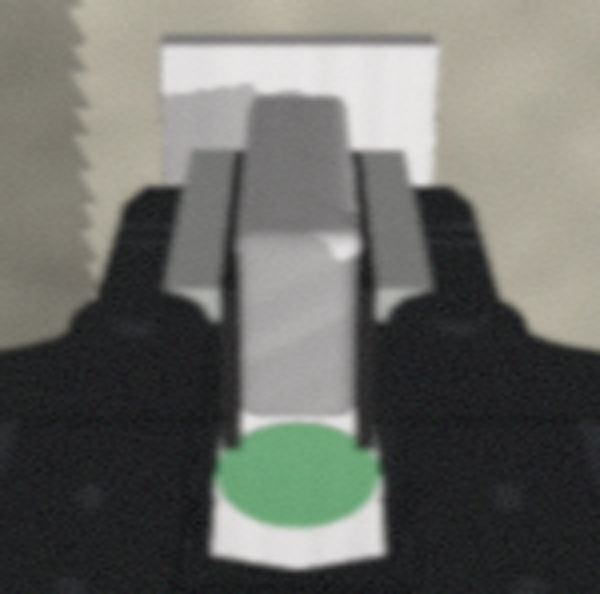

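```bash
cat >> h.py <<'E'
hp=np.array([0.59252,-0.05969,0.084546])
def HW(x,y,z):
    c,s=np.cos(hp[2]),np.sin(hp[2]); return np.array([hp[0]+c*x-s*y,hp[1]+s*x+c*y,z])
HY=np.degrees(hp[2])
E
python3 - <<'E'
from h import *
R=Rdown(HY,True)
r.line_to((.4123,-.2665,.12),speed=.2)
r.reach(HW(-.125,0,.10),R)
r.line_to(HW(-.125,0,.032),speed=.15)
print(r.current_eef_pos()-HW(-.125,0,.032), r.current_tcp_rot()[:2,0], R[:2,0])
for c in ("wrist","scene","top"):
    f=r.grab_frame(c); np.save(f"i_{c}.npy",f,allow_pickle=True); save("i_"+c,f["frame"])
    if c=="scene": save("i_sc",cv2.resize(f["frame"][200:320,260:400],None,fx=5,fy=5,interpolation=cv2.INTER_CUBIC))
print(r.current_wrist_force().round(2),r.current_time_s())
E
```

```text
[ 0.00030996 -0.00096929  0.00034532] [-0.99656793 -0.08277785] [-0.99642812 -0.08444531]
[-0.51 -0.28 -0.34] 10.9833
```

View pics/i_wrist.png

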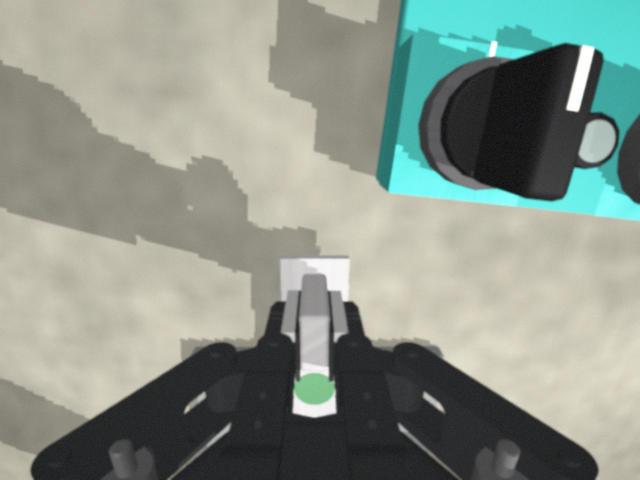

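View pics/i_sc.png

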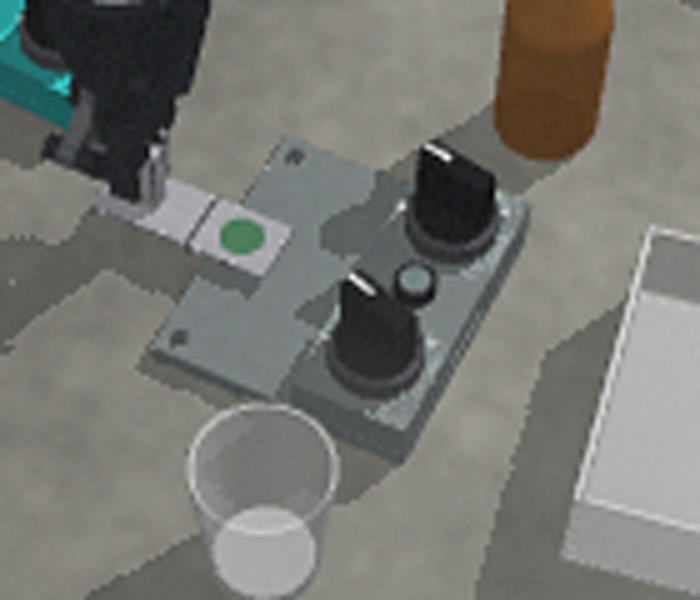

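```bash
python3 - <<'E'
from h import *
f=np.load("i_scene.npy",allow_pickle=True).item()
p=r.current_eef_pos(); R=r.current_tcp_rot(); print(p-HW(-.125,0,.032))
ov=cv2.resize(f["frame"][200:320,260:400],None,fx=5,fy=5,interpolation=cv2.INTER_CUBIC)
def dr(P,col):
    q=[(int((u-260+.5)*5-.5),int((v-200+.5)*5-.5)) for u,v in proj(f,P)]
    cv2.polylines(ov,[np.array(q)],True,col,1)
dr([HW(-.08,-.075,.012),HW(-.08,.075,.012),HW(0,.075,.012),HW(0,-.075,.012)],(255,0,0))
dr([HW(0,-.075,.035),HW(0,.075,.035),HW(.06,.075,.035),HW(.06,-.075,.035)],(255,0,0))
zb=.010
dr([p+R@np.array(v) for v in ((.02,-.017,zb),(.02,.017,zb),(-.08,.017,zb),(-.08,-.017,zb))],(255,255,0))
save("i_ov",ov)
E
```

```text
[ 0.00080699 -0.00054759  0.00103523]
```

View pics/i_ov.png

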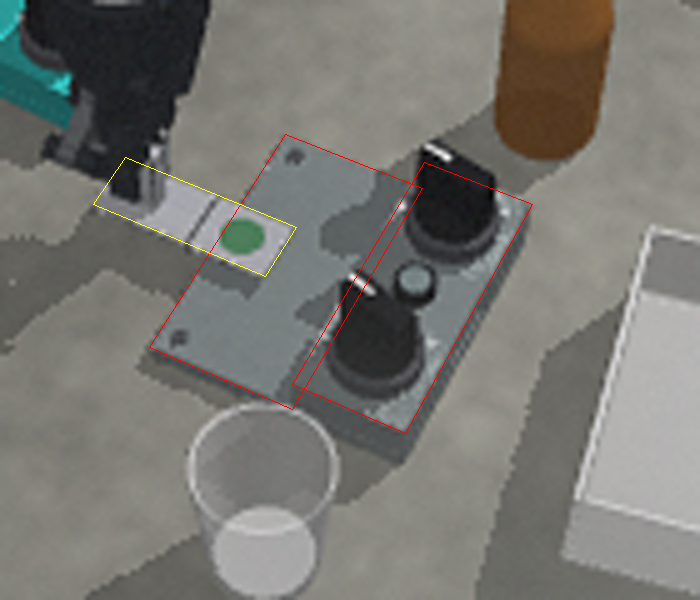

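```bash
python3 - <<'E'
from h import *
def st(x):
    F=np.mean([r.current_wrist_force() for _ in range(4)],0); T=np.mean([r.current_torque() for _ in range(4)],0)
    c,s=np.cos(hp[2]),np.sin(hp[2]); print(x,"Fx,Fy,Fz",(c*F[0]+s*F[1]).round(2),(-s*F[0]+c*F[1]).round(2),F[2].round(2),T.round(3),r.current_time_s()); return F
r.line_to(HW(-.125,0,.0287),speed=.05); st("down")
r.line_to(HW(-.084,0,.0287),speed=.08); st(-.084)
for x in (-.074,-.064,-.052):
    r.line_to(HW(x,0,.0287),speed=.05); F=st(x)
    if np.linalg.norm(F)>12: break
for c in ("scene",):
    f=r.grab_frame(c); save("j_sc",cv2.resize(f["frame"][200:320,260:400],None,fx=5,fy=5,interpolation=cv2.INTER_CUBIC))
E
```

```text
down Fx,Fy,Fz 0.29 -0.15 -0.44 [-0.018  0.039  0.069] 11.2333
-0.084 Fx,Fy,Fz -0.18 0.29 -1.5 [ 0.014 -0.016 -0.001] 11.9
-0.074 Fx,Fy,Fz -0.12 -0.66 -1.5 [-0.005  0.032 -0.007] 12.25
-0.064 Fx,Fy,Fz 0.43 -0.21 -1.78 [-0.037 -0.01   0.002] 12.6
-0.052 Fx,Fy,Fz 0.32 0.09 -1.29 [-0.023 -0.029  0.066] 12.9917
```

View pics/j_sc.png

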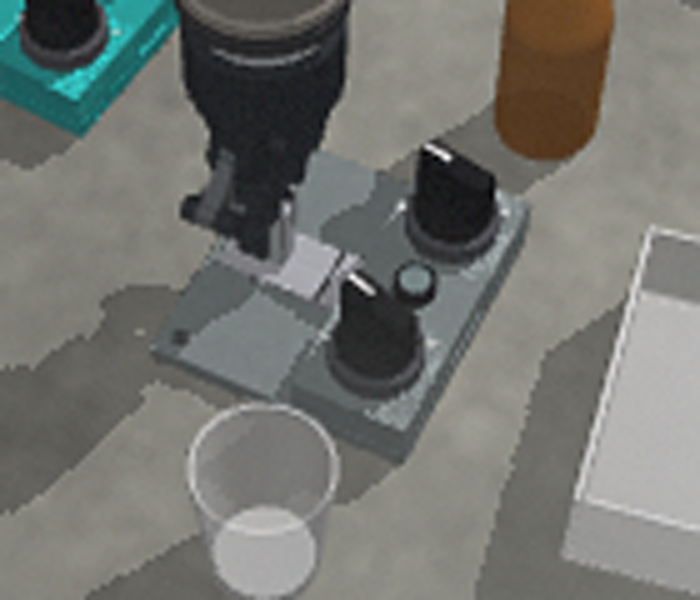

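```bash
python3 - <<'E'
from h import *
r.line_to(HW(-.036,0,.0287),speed=.05)
r.line_to(HW(-.036,0,.0275),speed=.03)
print(r.current_wrist_force().round(2),r.current_eef_pos()-HW(-.036,0,.0275))
f=r.grab_frame("scene"); save("k_sc",cv2.resize(f["frame"][210:280,280:380],None,fx=8,fy=8,interpolation=cv2.INTER_CUBIC))
f=r.grab_frame("top"); save("k_top",cv2.resize(f["frame"][180:270,270:370],None,fx=6,fy=6,interpolation=cv2.INTER_CUBIC))
E
```

```text
[-0.58 -0.18  1.83] [ 2.04384917e-05 -1.49101714e-05  2.53694404e-04]
```

View pics/k_sc.png

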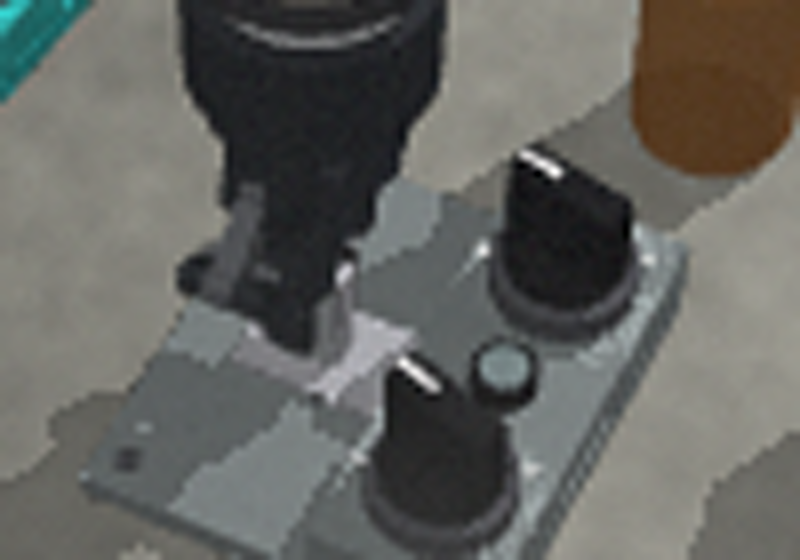

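View pics/k_top.png

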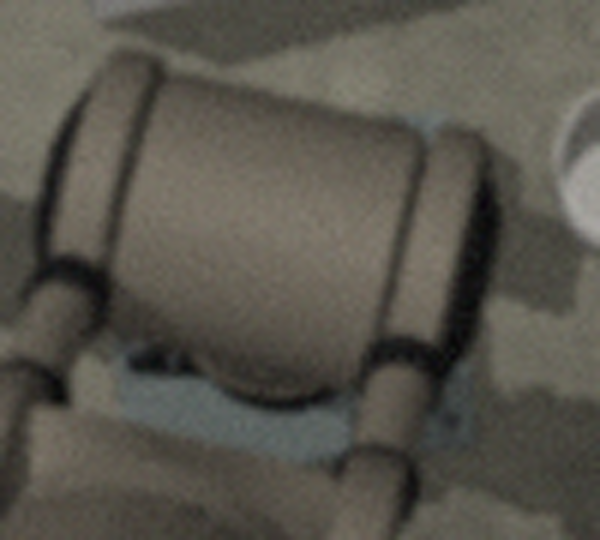

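```bash
python3 - <<'E'
from h import *
r.gripper_to(0.6)
r.line_to(HW(-.036,0,.10),speed=.15)
r.line_to(HW(-.06,0,.15),speed=.25)
f=r.grab_frame("wrist"); np.save("l.npy",f,allow_pickle=True); save("l_full",f["frame"]); save("l",cv2.resize(f["frame"][200:380,210:410],None,fx=4,fy=3.3,interpolation=cv2.INTER_CUBIC))
print([(round(d["score"],2),d["uv"],atz(f,d["uv"],.012)) for d in r.place_of("slide_line","wrist")],HW(0,0,.012),r.current_time_s())
E
```

```text
[(0.64, [314.8, 288.3], array([ 0.59102041, -0.05980831,  0.012     ]))] [ 0.59252 -0.05969  0.012  ] 15.4333
```

View pics/l.png

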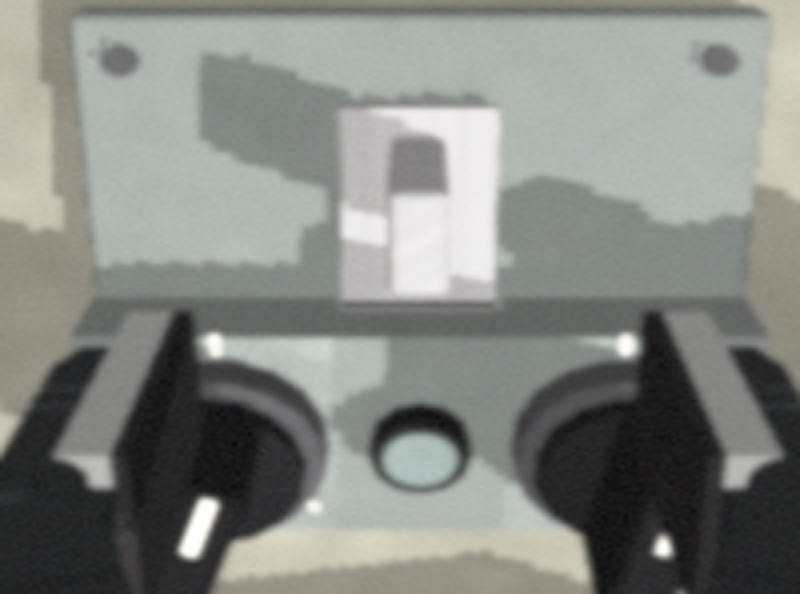

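```bash
python3 - <<'E'
from h import *
f=np.load("l.npy",allow_pickle=True).item(); g=f["frame"].astype(int).sum(2)/3
px=lambda u,v:(210+(u+.5)/4-.5,200+(v+.5)/3.3-.5)
def loc(q,z):
    d=atz(f,q,z)-HW(0,0,z); c,s=np.cos(hp[2]),np.sin(hp[2]); return np.round([c*d[0]+s*d[1],-s*d[0]+c*d[1]],4)*1000
for n,q,z in (("foot L",px(98,297),.012),("foot R",px(743,297),.012),("topedge L",px(75,335),.035),("topedge R",px(765,335),.035),("line",px(418,302),.017),("rear",px(420,107),.017),("deckfront",px(420,15),.012)):
    print(n,loc(q,z))
print(g[283:304,316].round().tolist()); print(g[283:304,302].round().tolist()); print(g[283:304,280].round().tolist())
E
```

```text
foot L [  0.1 -74.1]
foot R [-0. 74.]
topedge L [ -0.5 -73.9]
topedge R [-0.6 73.5]
line [-1.1 -0.6]
rear [-56.7  -0.2]
deckfront [-79.7  -0.2]
[236.0, 236.0, 237.0, 238.0, 236.0, 227.0, 206.0, 176.0, 133.0, 111.0, 118.0, 115.0, 104.0, 100.0, 101.0, 98.0, 99.0, 100.0, 108.0, 122.0, 133.0]
[186.0, 186.0, 185.0, 185.0, 186.0, 187.0, 184.0, 170.0, 131.0, 108.0, 118.0, 113.0, 101.0, 100.0, 101.0, 101.0, 101.0, 102.0, 118.0, 151.0, 173.0]
[135.0, 136.0, 135.0, 134.0, 134.0, 136.0, 128.0, 113.0, 105.0, 102.0, 102.0, 101.0, 99.0, 100.0, 103.0, 100.0, 101.0, 103.0, 124.0, 163.0, 192.0]
```

```bash
cat >> h.py <<'E'
def FT(n=4):
    return np.mean([r.current_wrist_force() for _ in range(n)],0),np.mean([r.current_torque() for _ in range(n)],0)
def turn(dj):
    q=np.array(r.current_qpos()); return q
E
python3 - <<'E'
from h import *
P=HW(.03,.044,0); yaw=-7.5; R=Rdown(yaw,True)
t0=r.current_time_s()
r.reach((P[0],P[1],.15),R)
r.line_to((P[0],P[1],.061),speed=.12)
print(FT())
r.gripper_to(0)
print("w",r.current_gripper_width()*85,[x.round(3) for x in FT()], np.round(r.current_qpos(),2), r.current_eef_pos()-[P[0],P[1],.061])
f=r.grab_frame("scene"); save("m",cv2.resize(f["frame"][190:310,270:410],None,fx=5,fy=5,interpolation=cv2.INTER_CUBIC))
print(t0,r.current_time_s())
E
```

```text
(array([ 0.01494656, -0.22299467, -0.46878435]), array([ 0.00634423,  0.0135327 , -0.01605335]))
w 12.847493588651052 [array([-0.894,  1.193,  5.836]), array([ 0.239,  0.154, -0.015])] [-8.310e+00  3.887e+01  8.333e+01  2.000e-02  5.771e+01 -9.082e+01] [0.00050952 0.00016349 0.00087466]
15.4333 17.2833
```

View pics/m.png

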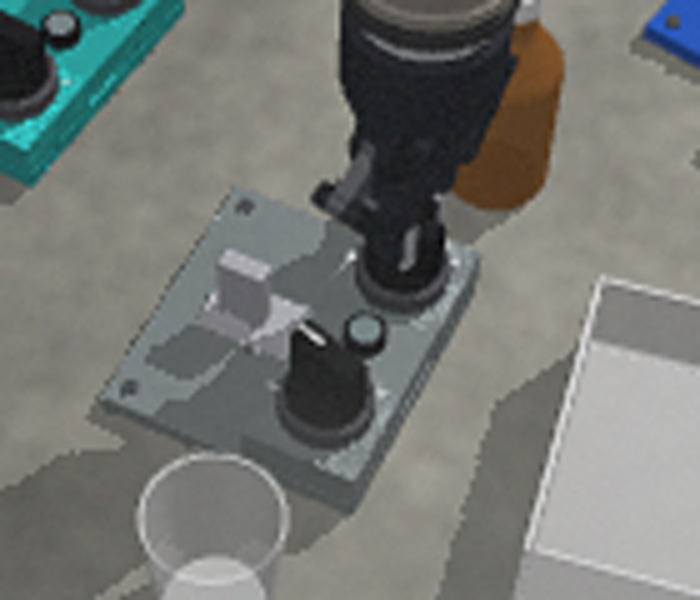

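```bash
python3 - <<'E'
from h import *
P=HW(.03,.044,.061); q0=np.array(r.ik(P,Rdown(-7.5,True))); np.save("qL.npy",q0); print(q0.round(2))
b=FT(8)[1][2]; print("base",b)
d=0; a0=12.3
while a0+d<100:
    d+=4; q=q0.copy(); q[5]+=d; r.move_joints(q)
    F,T=FT(4); print(f"{np.radians(a0+d):.2f} tz {T[2]-b:+.3f} F {F.round(1)}")
    if abs(T[2]-b)>.12: 
        print("stiff"); break
print(r.current_time_s(),d)
E
```

```text
[ -8.32  38.93  83.37  -0.    57.7  -90.82]
base -0.01242783500746658
0.28 tz -0.037 F [-0.1  0.8  5.1]
0.35 tz -0.087 F [-0.7  1.2  5.3]
0.42 tz -0.021 F [-0.9 -0.1  6.7]
0.49 tz -0.029 F [-0.8 -0.1  6.7]
0.56 tz +0.009 F [-1.8 -0.7  5.6]
0.63 tz -0.008 F [-1.2 -0.2  5.7]
0.70 tz +0.022 F [-1.2 -0.1  6.7]
0.77 tz -0.045 F [-0.3 -1.6  5.2]
0.84 tz -0.019 F [-1.6 -0.9  6.8]
0.91 tz +0.088 F [-2.1 -1.4  6.2]
0.98 tz +0.157 F [-2.7 -1.8  6.3]
stiff
20.0333 44
```

```bash
python3 - <<'E'
from h import *
q0=np.load("qL.npy"); b=-.0124
print(FT(12)[1][2]-b, r.current_qpos()[5]-q0[5])
for d in (46,):
    q=q0.copy(); q[5]+=d; r.move_joints(q); print(d,FT(12)[1][2]-b)
print(r.current_time_s())
E
```

```text
0.15734375210924895 44.00169905829165
46 0.24423134225166004
20.2833
```

```bash
python3 - <<'E'
from h import *
q0=np.load("qL.npy"); b=-.0124
for d in (30,10,-4,-8,-10,-11,-12,-13,-14,-15,-16,-17,-18,-19,-20):
    q=q0.copy(); q[5]+=d; r.move_joints(q); F,T=FT(6); print(d,(T[2]-b).round(3),F.round(1))
    if d<-4 and T[2]-b<-.22: break
print(r.current_time_s(),r.current_qpos()[5]-q0[5])
E
```

```text
30 0.077 [-1.2 -0.6  5.9]
10 0.033 [-0.2  1.   5. ]
-4 0.02 [-1.1  1.4  5.4]
-8 0.051 [-0.2  2.1  6. ]
-10 0.035 [-1.   2.7  6.3]
-11 0.038 [-1.3  1.4  6. ]
-12 0.025 [-1.1  1.6  5.1]
-13 -0.613 [-0.6  1.5  5.6]
22.675 -12.945967654772929
```

```bash
python3 - <<'E'
from h import *
q0=np.load("qL.npy"); q=q0.copy(); q[5]-=12.5; r.move_joints(q); print(FT(6)[1][2])
r.gripper_to(0.6)
p=r.current_eef_pos(); r.line_to((p[0],p[1],.16),speed=.2)
P=HW(.03,-.044,0); R=Rdown(-11.5,True)
r.reach((P[0],P[1],.15),R)
f=r.grab_frame("wrist"); save("n",f["frame"]); np.save("n.npy",f,allow_pickle=True)
r.line_to((P[0],P[1],.061),speed=.12)
r.gripper_to(0)
print("w",r.current_gripper_width()*85,[x.round(3) for x in FT()],r.current_time_s())
q0=np.array(r.ik((P[0],P[1],.061),R)); np.save("qR.npy",q0); print(q0)
E
```

```text
-0.2682119575431576
w 12.95832886128659 [array([-1.404,  2.075,  6.687]), array([ 0.29 ,  0.21 , -0.039])] 25.825
[-1.60821269e+01  4.03056851e+01  8.05165188e+01 -2.54444375e-14
  5.91777962e+01 -9.45821269e+01]
```

View pics/n.png

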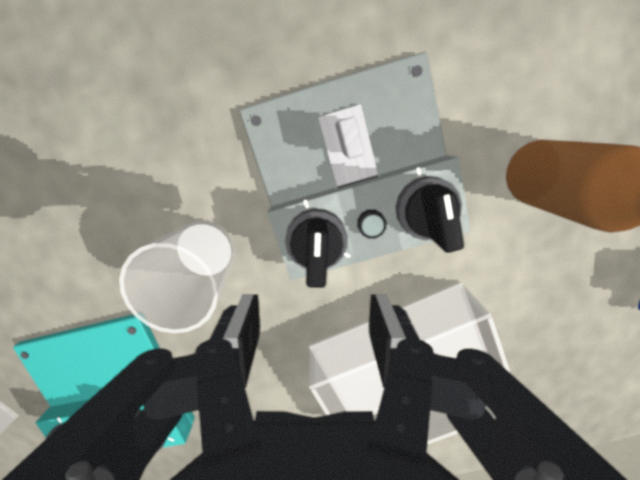

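```bash
python3 - <<'E'
from h import *
q0=np.load("qR.npy"); b=FT(8)[1][2]; print("base",b); a0=16.3
for d in list(range(5,80,5))+[90,100,110,115,117,119,120,121,122,123,124,125,126,127]:
    q=q0.copy(); q[5]+=d; r.move_joints(q); F,T=FT(4); t=T[2]-b
    print(d,f"{np.radians(a0+d):.2f} {t:+.3f}",F.round(1))
    if d<115 and abs(t)>.14:
        t=FT(10)[1][2]-b; print("chk",t)
        if abs(t)>.14: print("STIFF");break
    if d>=115 and t>.3: print("stop");break
print(r.current_time_s())
E
```

```text
base -0.03911052802040784
5 0.37 +0.034 [-1.3  1.2  5.7]
10 0.46 -0.017 [-1.2  0.9  4.8]
15 0.55 +0.013 [-0.9  0.9  5.5]
20 0.63 +0.014 [-1.9  0.9  5.8]
25 0.72 -0.073 [-2.5  1.   5.6]
30 0.81 +0.035 [-2.3 -0.2  6.2]
35 0.90 +0.001 [-2.2  0.   6.1]
40 0.98 +0.045 [-2.4 -0.4  6.7]
45 1.07 -0.023 [-2.5  0.   6.3]
50 1.16 +0.014 [-2.3 -0.7  6.2]
55 1.24 -0.042 [-3.   0.4  6.9]
60 1.33 +0.085 [-4.  -1.1  7.1]
65 1.42 +0.051 [-3.3 -1.1  6.8]
70 1.51 +0.002 [-3.5 -1.7  7.3]
75 1.59 +0.028 [-4.6 -0.9  7.3]
90 1.86 +0.014 [-4.5 -1.2  9.3]
100 2.03 +0.017 [-6.1 -0.1  8.6]
110 2.20 -0.010 [-5.9 -0.5  9. ]
115 2.29 +0.008 [-6.3 -0.5  8.3]
117 2.33 +0.007 [-7.1  0.2  8.7]
119 2.36 +0.038 [-6.  -0.6  8.7]
120 2.38 -0.044 [-6.6 -0.4  9. ]
121 2.40 +0.144 [-6.9 -0.7  9.6]
122 2.41 +0.929 [-6.4 -0.4  9.5]
stop
32.0167
```

Home stop reached at the expected 2.40 rad. Release, lift clear, and check everything.

```bash
python3 - <<'E'
from h import *
q0=np.load("qR.npy"); q=q0.copy(); q[5]+=121.3; r.move_joints(q); print(FT(6)[1][2])
r.gripper_to(0.6)
p=r.current_eef_pos(); r.line_to((p[0],p[1],.17),speed=.2)
r.reach(HW(-.06,0,.17),Rdown(HY,True))
f=r.grab_frame("wrist"); np.save("o.npy",f,allow_pickle=True); save("o",f["frame"])
r.reach((.42,-.06,.30),Rdown(HY,True)); 
f=r.grab_frame("scene"); save("o_sc",f["frame"]); save("o_scz",cv2.resize(f["frame"][190:310,270:410],None,fx=5,fy=5,interpolation=cv2.INTER_CUBIC))
print(r.current_time_s())
E
```

```text
0.42592825912632043
36.2833
```

View pics/o.png

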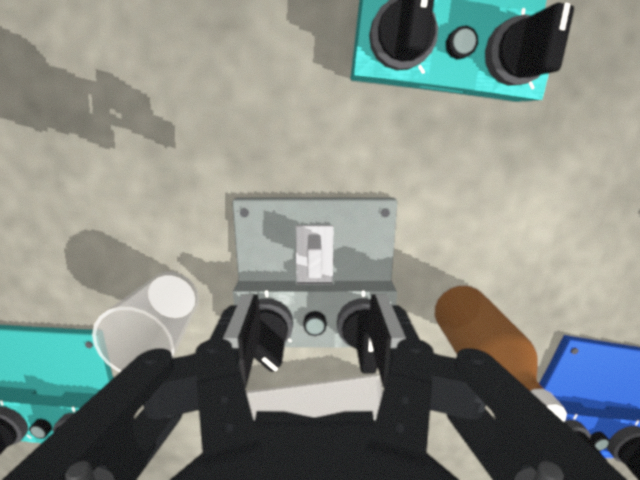

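View pics/o_sc.png

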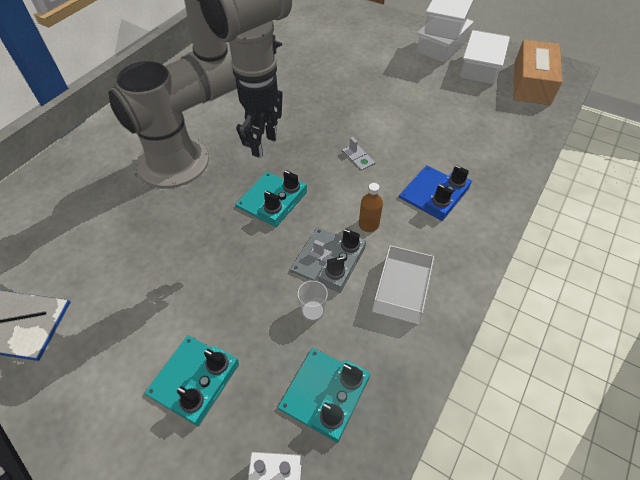

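View pics/o_scz.png

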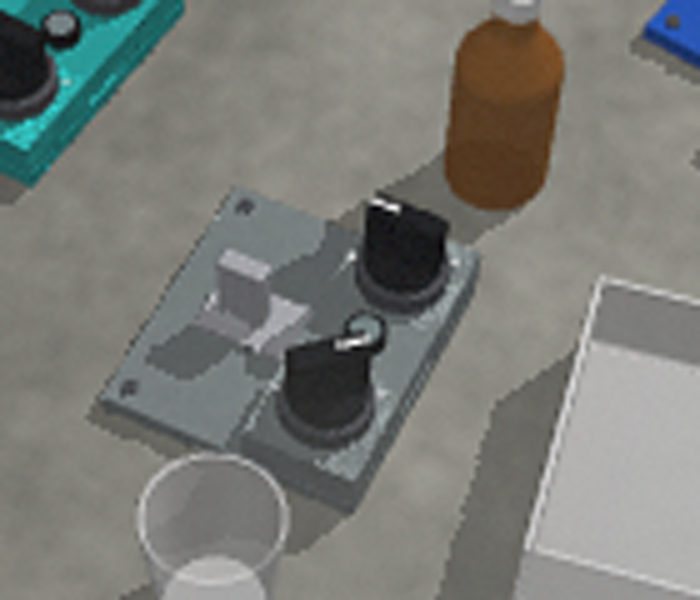

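```bash
python3 - <<'E'
from h import *
r.finish_job(); print(r.current_time_s())
E
```

```text
the job is handed in; nothing more can be done
the job is handed in; nothing more can be done
```

The job is handed in, with the slide fitted, the crossed screw backed out and the good one home. The robot clock was at about 36 s of the 72 s allowed.

- **Slide:** I gripped the narrow slide by its fin and slid it flat into the grey head's slot with almost no resistance. I then set it on the deck and let go. In the wrist picture taken after release, the black line is about 0.6 to 1 mm short of the mouth and within about 0.6 mm of the middle. That is within my measuring error, so I did not nudge it. The later wrist picture, after both screws, shows the slide in the same place by eye; I did not re-measure it.
- **Left screw (crossed):** It went stiff at about 0.9 rad. I confirmed this with one 2° step more, to about 0.24 N m at 1.0 rad, roughly 0.15 rad past the onset. I then turned it back out to its 0 rad stop. The pictures show its bar back in line with the slot.
- **Right screw (good):** It turned freely all the way, with torque readings no larger than the sensor noise. It reached its home stop at the expected 2.40 rad, and its pointer is turned to match.
- **Bystanders:** The wide slide, cup, bottle, tub and look-alikes stand where they were in the last scene picture. The gripper was open, raised and touching nothing.

No check failed or disagreed beyond that small offset of the line.

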